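Stack a post foot on the tacking jig

TASK

Build the post foot on the tacking jig, ready for tack welding: first lay the square plate flat over the jig's pin, then stand the long tube on it around the pin, then lay the round plate on the tube, and last set the short collar on the round plate. Keep every part centred over the pin to within a centimetre, set the parts down rather than dropping them, and leave the hammer, brush and can where they are.

Things in the scene. Friction and masses are not known exactly. Their poses are not given: they have to be found in the camera images.
- jig: Tacking jig, fixed to the bench: a round aluminium disc 100 mm in diameter and 15 mm high with one dark upright pin in its centre, 12 mm in diameter, standing 30 mm above the disc (its top is 45 mm above the bench), the top 6 mm tapered. Origin: centre of the disc's underside, on the bench; z up, along the pin.
- square_plate: Loose bare-steel square plate, 60 x 60 mm and 12 mm thick, with a 30 mm through hole in its centre, lying flat, about 0.28 kg. Origin: centre of its underside; x and y along its sides, z up. Any turn about the pin is right.
- long_tube: Loose bare-steel tube standing on end, 44 mm outside diameter, 30 mm bore, 45 mm tall, about 0.28 kg. Origin: centre of its lower end; z up along its axis.
- round_plate: Loose bare-steel round plate, 58 mm in diameter and 10 mm thick, with a 24 mm through hole in its centre, lying flat, about 0.17 kg. Origin: centre of its underside; z up.
- short_collar: Loose bare-steel collar standing on end, 36 mm outside diameter, 24 mm bore, 20 mm tall (thinner and shorter than the tube), about 0.09 kg. Origin: centre of its lower end; z up.
- hammer: Bystander: hammer with a wooden handle, about 260 mm long, lying on the bench at the far side, handle along its x axis. Not part of the job.
- brush: Bystander: flat brush with a wooden handle, about 200 mm long, lying on the bench at the right side. Not part of the job.
- can: Bystander: closed can, 66 mm in diameter, 150 mm tall, standing at the left side. Origin: centre of its underside. Not part of the job.
Mind the look-alikes: they are no part of the job. What is shaped like the long_tube but turquoise is not meant.

How it is judged:
By the outcome, as a careful person would: the job done as asked, in the order asked, and still so for the second after the job is handed in, with the robot touching nothing.
It also fails if it takes over 99 s, if anything falls off the work surface, if the arm or the gripper's body presses on something with over 40 N, if the wrist force passes 120 N, or if a joint passes its speed limit or range.

ROBOT

A 6-joint arm with a two-finger parallel gripper is mounted at the origin on the work surface. World frame = base frame: x ahead of the robot, y to its left, z up, the work surface at z = 0. Lengths are in mm, angles in rad, forces in N, time in s.
With the tool pointing down it reaches from about 300 to 775 mm from the base axis. Payload 14.6 kg.
Tool frame: the origin (TCP) lies at the very end of the fingers, on their centre line; the grasp point (between the pads) lies 19 mm behind it; z points along the fingers, y is the line along which they close (so a half turn about z gives the same grasp; the last joint's range is limited). The gripper opens to 94 mm and grips with 3 to 60 N. Pads are 16 mm wide; open, the fingers measure 119 mm over their backs; the gripper's body (75 mm by 177 mm) begins 78 mm behind the grasp point.
Start: joints at [1.173, 0.3, 1.521, -0, 1.321, -0.067], TCP at [178.637, 520.171, 205.446] pointing down, gripper open.
Joint ranges: [-3.03, 3.03], [-0.79, 2.21], [0.23, 2.52], [-1.04, 4.18], [0, 3.07], [-2.55, 2.55]. Speed limits (rad/s): [2.22, 2.22, 2.57, 3.14, 3.14, 3.14].

INTERFACE

Orientations are given as [roll, pitch, yaw] about the fixed x, y, z axes, in that order (R = Rz(yaw) Ry(pitch) Rx(roll)).
In Python, from cell import manip, camera, get_calibration gives the robot as it stands. The module is installed in compiled form; this text tells all that it offers.
- The arm moves only by the tool jog_arm, never from a script. Its argument "plan" is one flat list of numbers, 6 for each row, row after row: the shift along the world's x, y, z in m, then the turn, a rotation vector about the world's x, y, z in degrees. A call has 1 to 20 rows; each row is the pose to reach, as a shift and turn from the pose commanded when the call began; what a row does not reach only later rows make up. A row lasts 1/10 s, in which the tool goes at most 50 mm and 8.59 degrees, less where a joint would pass 70% of its speed; a pose out of reach is approached as far as the arm can. A call with a gripper value outside its range is refused whole. "claw" is the finger opening in m, from 0 to 0.094, set as the call begins (left out, the last holds). The fingers move at their own pace and stop on an object; "force" is the grip in N (left out, the last holds). Time passes only in rows, so rows that repeat a pose let the fingers close. It gives the time, the measured TCP pose, the force, the opening and the grip force at its end, in the units of the state.
- manip.read_state(): the state, without advancing time (a new reading comes with each control period).
- camera(name): name is "side" or "top"; returns (picture, depth): 400x640x3 uint8, red, green, blue; 400x640 float32, mm along the optical axis (not along the pixel's ray), 0 where there is no reading.
- get_calibration(name): a dict with "fx", "fy", "cx", "cy" (pixels), "origin" and "attitude" of the camera in the world. Camera axes: x right, y down, z forward; pixel columns grow to the right and rows downward; lengths in mm; the calibration is good to about 2 mm. A picture is of the moment at which its call begins. get_calibration takes no time and is no camera call.
- manip.sign_off(): hands the job in; it is judged then, once.
The state is a dict: "clock": time; "joints": joint angles; "qd": joint speeds; "effort": joint torques, N m; "eef_pos": TCP position; "eef_rot": TCP orientation; "wrist_force": force on the tool from outside, world axes, zero at the start; "moment": the same for the moment, N m; "finger_gap": finger opening in mm; "finger_force": force on a finger pad.
Only numpy, scipy, OpenCV 4.12 (cv2) and the standard library are available. Lean on these libraries where they do the work, as an engineer would, in place of code of your own. Each camera call takes 0.05 s, during which the arm holds its last target. There are 200 camera calls.

## Working session

There is one attempt and no reset: what is moved stays moved. The work goes in short steps, Python scripts to look and compute and a tool call to move; the robot and the scene stay as the last step left them, time stands still between calls to the robot, and variables do not carry over. Pictures are saved under pics/ and viewed, at most 14 in all, crops included, and the job is handed in when it is done.

Besides the shell and the picture viewer there is one more tool, called after "Request:" in YAML: its name, and indented under it one key for each argument. jog_arm: Moves the arm, as the interface text tells. Its arguments: {"type":"object","properties":{"plan":{"type":"array"},"claw":{"type":"number"},"force":{"type":"number"}},"required":["plan"]}

```bash
mkdir -p pics
cat > h.py <<'E'
import numpy as np,cv2
from cell import manip,camera,get_calibration
from scipy.spatial.transform import Rotation as R
def cal(n):
    c=get_calibration(n); a=np.array(c["attitude"],float)
    M=a if a.shape==(3,3) else R.from_euler('xyz',a).as_matrix()
    return c,M,np.array(c["origin"],float)
def cloud(n,d):
    c,M,o=cal(n); v,u=np.mgrid[:400,:640]
    P=np.stack([(u-c["cx"])/c["fx"]*d,(v-c["cy"])/c["fy"]*d,d],-1)
    return P@M.T+o
def ray(n,u,v,z):
    c,M,o=cal(n); r=M@np.array([(u-c["cx"])/c["fx"],(v-c["cy"])/c["fy"],1]); return o+r*(z-o[2])/r[2]
def save(n,f):
    p,d=camera(n); cv2.imwrite('pics/'+f+'.png',p[...,::-1]); np.savez('pics/'+f,p=p,d=d); return p,d
E
python3 - <<'E'
from h import *
for n in("top","side"):
    print(get_calibration(n)); save(n,n+'0')
print(manip.read_state())
E
```

```text
{'fx': 466.3235000851993, 'fy': 466.3235000851993, 'cx': 326.28135969809836, 'cy': 193.28426853004038, 'origin': array([ 477.1337008 ,   21.65444833, 1343.511617  ]), 'attitude': array([-3.08128595, -0.02761005, -1.56658131])}
{'fx': 362.82357998985697, 'fy': 362.82357998985697, 'cx': 312.78049213981365, 'cy': 203.28307422525586, 'origin': array([362.48695864, 717.38320359, 684.77434483]), 'attitude': array([-2.29602031,  0.01934855, -2.85645341])}
{'clock': 0.1, 'joints': array([ 1.17344951e+00,  3.00439035e-01,  1.52152658e+00, -6.00841724e-06,
        1.32069881e+00, -6.65878708e-02]), 'qd': array([ 0.0009164 , -0.00070695, -0.00204134,  0.00054902, -0.00043529,
       -0.00137154]), 'effort': array([ 2.84395028e-03, -5.32641327e+01, -3.53284585e+01,  7.10261171e-02,
        2.35156284e-02, -6.42423970e-05]), 'eef_pos': array([178.52358062, 519.96723407, 204.92697331]), 'eef_rot': array([-3.14052287e+00, -6.55070004e-05,  2.81083516e+00]), 'wrist_force': array([0.17530092, 0.0838471 , 0.39035131]), 'moment': array([ 0.03557808, -0.0140628 , -0.00355952]), 'finger_force': 0.0, 'finger_gap': 93.87987607645694}
```

View pics/top0.png

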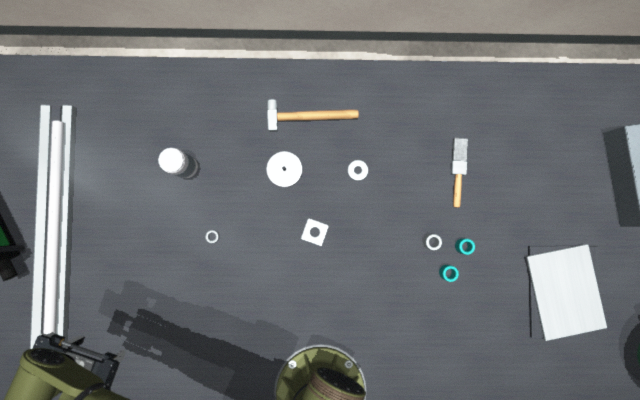

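View pics/side0.png

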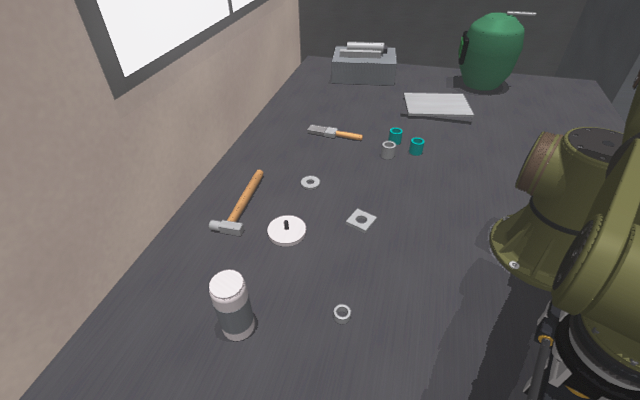

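Top view: jig (284,169), square plate (315,232), round plate (358,170), collar (212,237), hammer, brush and can on the outside. There are three tube candidates: bare steel (433,242), turquoise (467,246) and turquoise (451,274). The bare-steel one fits the long tube. I'll confirm it in a crop and measure.

Run:
```python
from h import *
T=np.load('pics/top0.npz');S=np.load('pics/side0.npz')
crop=T['p'][215:295,400:500]; cv2.imwrite('pics/crop.png',cv2.resize(crop,None,fx=6,fy=6,interpolation=cv2.INTER_CUBIC)[...,::-1])
def blobs(n,D,seeds):
    p,d=D['p'],D['d']; hsv=cv2.cvtColor(p,cv2.COLOR_RGB2HSV); m=((hsv[...,2]>130)&(hsv[...,1]<70)).astype(np.uint8)
    cs,_=cv2.findContours(m,cv2.RETR_CCOMP,cv2.CHAIN_APPROX_NONE); C=cloud(n,d)
    for k,(u,v,z) in seeds.items():
        for c in cs:
            x,y,w,h=cv2.boundingRect(c)
            if x<=u<x+w and y<=v<y+h and 12<len(c) and w<70:
                M=cv2.moments(c); 
                if M['m00']<12: continue
                cu,cv_=M['m10']/M['m00'],M['m01']/M['m00']
                mm=np.zeros(m.shape,np.uint8); cv2.drawContours(mm,[c],-1,1,-1); mm&=m
                zz=C[...,2][mm>0]
                r=cv2.minAreaRect(c); print(n,k,(round(cu,1),round(cv_,1)),'wh',w,h,'area',M['m00'],ray(n,cu,cv_,z).round(1),'medz',np.median(zz).round(1),'p90',np.percentile(zz,90).round(1), 'rect',r[2])
                if k=='sq' and n=='top':
                    print([ray(n,*q,z)[:2].round(1).tolist() for q in cv2.boxPoints(r)])
blobs('top',T,dict(jig=(284,160,15),sq=(315,232,12),rnd=(358,170,10),col=(212,237,20),tube=(433,242,45)))
blobs('side',S,dict(jig=(287,238,15),sq=(362,220,12),rnd=(310,182,10),col=(342,312,20),tube=(389,148,45)))
# pin
p=T['p'][155:185,268:300].mean(2); print(p[8:22,8:24].astype(int))
```

```text
top jig (283.9, 168.6) wh 37 37 area 1015.0 [627.4 106.8  15. ] medz 14.8 p90 18.7 rect 90.0
top sq (314.4, 231.8) wh 29 29 area 509.0 [447.7  18.6  12. ] medz 10.5 p90 14.6 rect 19.440034866333008
[[427.0, 61.1], [490.6, 39.1], [468.6, -24.1], [405.1, -1.9]]
top sq (314.5, 231.7) wh 10 10 area 68.0 [447.9  18.3  12. ] medz 1.1 p90 3.7 rect 0.0
[[435.8, 31.0], [461.3, 31.2], [461.4, 5.6], [435.9, 5.4]]
top rnd (357.6, 169.9) wh 22 21 area 333.5 [ 625.8 -104.7   10. ] medz 8.9 p90 13.2 rect 90.0
top rnd (357.5, 169.5) wh 8 8 area 41.0 [ 627.  -104.5   10. ] medz 2.1 p90 10.1 rect 0.0
top col (211.3, 236.3) wh 14 14 area 135.0 [434.3 308.1  20. ] medz 17.8 p90 22.9 rect 90.0
top col (211.2, 236.2) wh 9 9 area 45.5 [434.6 308.4  20. ] medz 7.9 p90 21.3 rect 45.0
top tube (433.7, 241.9) wh 17 17 area 198.5 [ 421.6 -314.2   45. ] medz 43.4 p90 47.4 rect 45.0
top tube (433.9, 241.8) wh 11 12 area 81.0 [ 421.8 -314.8   45. ] medz 31.9 p90 45.9 rect 45.0
side jig (286.3, 229.8) wh 39 31 area 907.0 [624.4 112.4  15. ] medz 14.4 p90 16.1 rect 90.0
side sq (361.0, 218.9) wh 31 23 area 345.0 [44
[... 854 characters left out ...]
 245 254 254 254 254 254 254]
 [254 254 254 254 254 252 174 110 108 189 252 254 254 254 254 254]
 [254 254 254 254 254 252 159  96  85 105 227 254 254 254 254 254]
 [254 254 254 254 254 253 225 101  64  98 222 254 254 254 254 254]
 [254 254 254 254 254 254 252 176 125 170 245 254 254 254 254 254]
 [254 254 254 254 254 254 254 247 238 245 254 254 254 254 254 254]
 [254 254 254 254 254 254 254 254 254 254 254 254 254 254 254 254]
 [254 254 254 254 254 254 254 254 254 254 254 254 254 254 254 254]
 [254 254 254 254 254 254 254 254 254 254 254 254 254 254 254 254]
 [254 254 254 254 254 254 254 254 254 254 254 254 254 254 254 254]
 [254 254 254 254 254 254 254 254 254 254 254 254 254 254 254 254]]
```

View pics/crop.png

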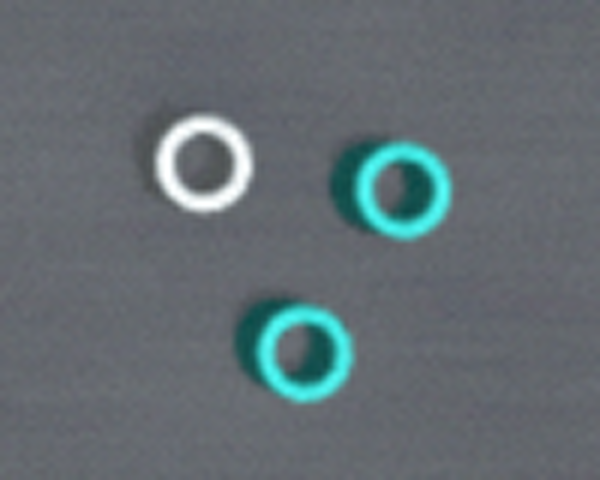

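The crop confirms it: the white ring at crop (204,163), pixel (434,242), is the bare-steel tube, and both others are turquoise. The two views agree to about 2 mm and the heights match, so I'm moving to the square plate. Its sides lie at 71°, which is already the finger direction.

Request:
jog_arm:
  plan: [0.135,-0.251,0,0,0,0,0.269,-0.501,-0.1,0,0,0,0.269,-0.501,-0.1,0,0,0,0.269,-0.501,-0.1,0,0,0,0.269,-0.501,-0.1,0,0,0,0.269,-0.501,-0.1,0,0,0,0.269,-0.501,-0.1,0,0,0,0.269,-0.501,-0.1,0,0,0,0.269,-0.501,-0.1,0,0,0,0.269,-0.501,-0.1,0,0,0,0.269,-0.501,-0.1,0,0,0,0.269,-0.501,-0.1,0,0,0,0.269,-0.501,-0.1,0,0,0,0.269,-0.501,-0.1,0,0,0,0.269,-0.501,-0.1,0,0,0,0.269,-0.501,-0.1,0,0,0,0.269,-0.501,-0.1,0,0,0]
  claw: 0.09
  force: 30

```text
clock: 1.8
eef_pos: [447.5, 19.9, 105.7]
eef_rot: [3.141, 0.0, 2.812]
wrist_force: [0.2, 0.2, 1.0]
finger_gap: 90.5
finger_force: 0.0
```

Request:
jog_arm:
  plan: [0,0,-0.03,0,0,0,0,0,-0.06,0,0,0,0,0,-0.08,0,0,0,0,0,-0.09,0,0,0,0,0,-0.097,0,0,0,0,0,-0.102,0,0,0,0,0,-0.102,0,0,0,0,0,-0.102,0,0,0]

```text
clock: 2.6
eef_pos: [448.0, 19.2, 4.0]
eef_rot: [3.141, 0.001, 2.811]
wrist_force: [0.7, 0.1, 0.2]
finger_gap: 89.8
finger_force: 0.0
```

Request:
jog_arm:
  plan: [0,0,0,0,0,0,0,0,0,0,0,0,0,0,0,0,0,0,0,0,0,0,0,0,0,0,0,0,0,0,0,0,0,0,0,0,0,0,0,0,0,0,0,0,0,0,0,0]
  claw: 0.05

```text
clock: 3.4
eef_pos: [447.7, 19.1, 3.5]
eef_rot: [-3.142, 0.0, 2.811]
wrist_force: [-1.2, -1.1, 4.1]
finger_gap: 59.4
finger_force: 30.0
```

Request:
jog_arm:
  plan: [0,0,0.02,0,0,0,0,0,0.06,0,0,0,0,0,0.1,0,0,0,0.03,0.015,0.1,0,0,0,0.065,0.032,0.1,0,0,0,0.1,0.05,0.1,0,0,0,0.135,0.067,0.1,0,0,0,0.165,0.081,0.1,0,0,0,0.179,0.088,0.1,0,0,0,0.179,0.088,0.1,0,0,0,0.179,0.088,0.1,0,0,0,0.179,0.088,0.1,0,0,0,0.179,0.088,0.1,0,0,0]

```text
clock: 4.7
eef_pos: [626.2, 106.8, 103.6]
eef_rot: [-3.142, -0.0, 2.81]
wrist_force: [-0.5, 0.0, -3.3]
finger_gap: 59.7
finger_force: 30.0
```

Run:
```python
from h import *
p,d=save('side','s1'); cv2.imwrite('pics/s1c.png',cv2.resize(p[120:280,200:400],None,fx=3,fy=3)[...,::-1])
print(manip.read_state()['eef_pos'])
```

```text
[626.31359231 106.8798832  103.71188901]
```

View pics/s1c.png

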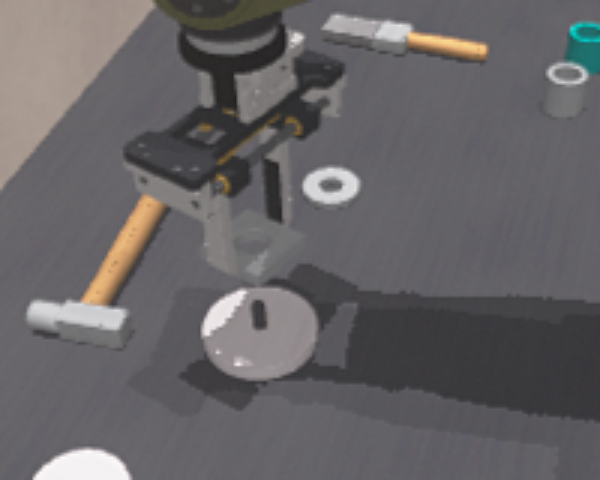

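The plate is held level over the jig. Its hole is at pixel (283,199), the pin base near (287,229) and the pin tip near (286,221). I'll check the offset with rays.

Run:
```python
from h import *
p=np.load('pics/s1.npz')['p']
g=p.mean(2); m=(g[205:245,270:305]<80).astype(np.uint8)
n,l,s,c=cv2.connectedComponentsWithStats(m)
for i in range(1,n):
    x,y,w,h,a=s[i]
    if a>8:print(s[i]+np.array([270,205,0,0,0]),c[i]+[270,205])
print('base',ray('side',287,228.8,15),'top',ray('side',286,221,45),'hole',ray('side',282.8,199.3,112))
p,d=camera('top');np.savez('pics/t1',p=p,d=d)
```

```text
[288 208  17  14 105] [299.35238095 213.48571429]
[284 220   5  10  32] [285.90625 224.3125 ]
[297 238   8   7  28] [301.75       242.14285714]
[270 241   5   4  11] [271.27272727 243.09090909]
base [623.90725536 108.48645327  15.        ] top [623.79325734 110.41017046  45.        ] hole [628.98444544 105.20208054 112.        ]
```

Request:
jog_arm:
  plan: [0,0.001,-0.03,0,0,0,0,0.001,-0.055,0,0,0,0,0.001,-0.07,0,0,0,0,0.001,-0.077,0,0,0,0,0.001,-0.081,0,0,0,0,0.001,-0.083,0,0,0,0,0.001,-0.0845,0,0,0,0,0.001,-0.0845,0,0,0,0,0.001,-0.0845,0,0,0]

```text
clock: 5.7
eef_pos: [626.9, 108.2, 19.5]
eef_rot: [3.141, 0.001, 2.811]
wrist_force: [0.3, 0.3, -3.8]
finger_gap: 59.8
finger_force: 30.0
```

Request:
jog_arm:
  plan: [0,0,-0.0005,0,0,0,0,0,-0.001,0,0,0,0,0,-0.0015,0,0,0,0,0,-0.0015,0,0,0]

```text
clock: 6.1
eef_pos: [626.9, 108.2, 18.6]
eef_rot: [3.141, 0.001, 2.811]
wrist_force: [-4.4, -0.5, 7.8]
finger_gap: 59.4
finger_force: 30.0
```

Request:
jog_arm:
  plan: [0,0,0,0,0,0,0,0,0,0,0,0,0,0,0,0,0,0,0,0,0,0,0,0,0,0,0,0,0,0,0,0,0.03,0,0,0,0,0,0.07,0,0,0,0,0,0.11,0,0,0,0,0,0.13,0,0,0]
  claw: 0.08

```text
clock: 7.0
eef_pos: [627.6, 108.3, 151.3]
eef_rot: [3.14, 0.004, 2.811]
wrist_force: [-0.2, 0.3, 0.9]
finger_gap: 80.1
finger_force: 0.0
```

Request:
jog_arm:
  plan: [-0.205,-0.4225,0,0,0,0,-0.205,-0.4225,0,0,0,0,-0.205,-0.4225,0,0,0,0,-0.205,-0.4225,0,0,0,0,-0.205,-0.4225,0,0,0,0,-0.205,-0.4225,0,0,0,0,-0.205,-0.4225,0,0,0,0,-0.205,-0.4225,0,0,0,0,-0.205,-0.4225,0,0,0,0,-0.205,-0.4225,0,0,0,0,-0.205,-0.4225,0,0,0,0,-0.205,-0.4225,0,0,0,0,-0.205,-0.4225,0,0,0,0,-0.205,-0.4225,0,0,0,0,-0.205,-0.4225,0,0,0,0]
  claw: 0.07

```text
clock: 8.5
eef_pos: [422.1, -313.6, 147.5]
eef_rot: [3.142, 0.0, 2.812]
wrist_force: [-0.8, -0.4, 0.7]
finger_gap: 69.8
finger_force: 0.0
```

Run:
```python
from h import *
p,d=save('top','t2'); save('side','s2')
cv2.imwrite('pics/t2c.png',cv2.resize(p[140:300,240:500],None,fx=3,fy=3)[...,::-1])
print(manip.read_state()['eef_pos'],manip.read_state()['joints'])
g=p.mean(2)[150:190,265:305]
C=cloud('top',d)
m=(C[...,2]>21)&(C[...,2]<34);m[:, :260]=0;m[:,310:]=0;m[:150]=0;m[195:]=0
print('plate top mean',C[m].mean(0),m.sum())
m=(g<140).astype(np.uint8);n,l,s,c=cv2.connectedComponentsWithStats(m)
for i in range(1,n):
  if s[i][4]>3:print(s[i],c[i]+[265,150])
```

```text
[ 421.91437879 -313.89244033  147.48131506] [-7.09278494e-01  3.02274204e-01  1.65874352e+00 -1.80156266e-05
  1.18052324e+00 -1.95012796e+00]
plate top mean [626.33612029 107.91918545  26.88289941] 364
[  0   0  40  40 562] [285.70106762 171.11032028]
[18 17  3  4  9] [283.88888889 168.33333333]
```

View pics/t2c.png

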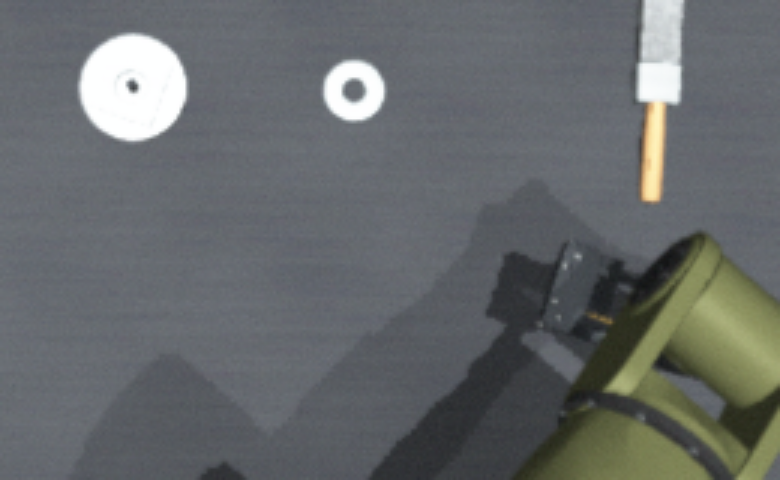

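The plate lies flat around the pin (crop: disc centre 133,87, pin 133,86), at height 26.9 mm and about 1–2 mm off centre. Now for the tube.

Request:
jog_arm:
  plan: [0,0,-0.03,0,0,0,0,0,-0.06,0,0,0,0,0,-0.09,0,0,0,0,0,-0.115,0,0,0,0,0,-0.13,0,0,0,0,0,-0.1355,0,0,0,0,0,-0.1355,0,0,0,0,0,-0.1355,0,0,0]

```text
clock: 9.4
eef_pos: [422.0, -314.6, 12.8]
eef_rot: [-3.141, 0.001, 2.811]
wrist_force: [0.2, -0.1, 0.4]
finger_gap: 70.2
finger_force: 0.0
```

Request:
jog_arm:
  plan: [0,0,0,0,0,0,0,0,0,0,0,0,0,0,0,0,0,0,0,0,0,0,0,0,0,0,0,0,0,0,0,0,0,0,0,0,0,0,0,0,0,0,0,0,0,0,0,0]
  claw: 0.035

```text
clock: 10.2
eef_pos: [421.7, -314.4, 12.2]
eef_rot: [-3.141, 0.0, 2.811]
wrist_force: [-1.9, 1.3, 4.8]
finger_gap: 42.9
finger_force: 30.0
```

Request:
jog_arm:
  plan: [0,0,0.02,0,0,0,0,0,0.06,0,0,0,0,0,0.1,0,0,0,0.015,0.03,0.12,0,0,0,0.032,0.066,0.12,0,0,0,0.05,0.103,0.12,0,0,0,0.068,0.14,0.12,0,0,0,0.086,0.177,0.12,0,0,0,0.104,0.214,0.12,0,0,0,0.122,0.251,0.12,0,0,0,0.14,0.288,0.12,0,0,0,0.158,0.325,0.12,0,0,0,0.176,0.362,0.12,0,0,0,0.19,0.392,0.12,0,0,0,0.2,0.413,0.12,0,0,0,0.205,0.4215,0.12,0,0,0,0.205,0.4215,0.12,0,0,0,0.205,0.4215,0.12,0,0,0,0.205,0.4215,0.12,0,0,0,0.205,0.4215,0.12,0,0,0]

```text
clock: 12.2
eef_pos: [626.5, 106.2, 132.1]
eef_rot: [-3.142, 0.0, 2.81]
wrist_force: [-0.0, 0.4, -3.4]
finger_gap: 43.0
finger_force: 30.0
```

Run:
```python
from h import *
p,d=save('side','s3'); cv2.imwrite('pics/s3c.png',cv2.resize(p[120:280,200:400],None,fx=3,fy=3)[...,::-1])
print(manip.read_state()['eef_pos'])
```

```text
[626.53484189 106.38059328 132.13719883]
```

View pics/s3c.png

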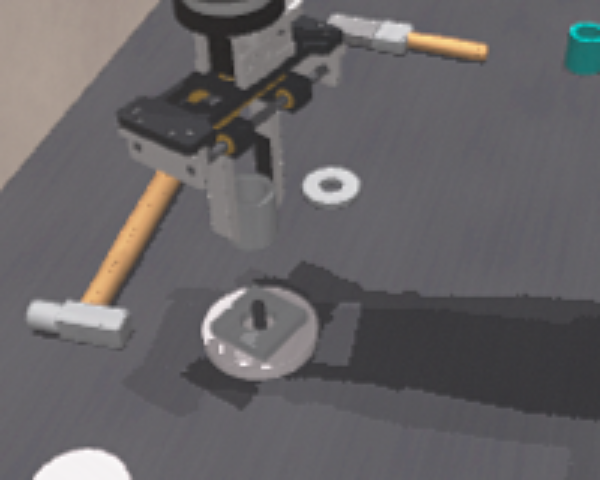

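The tube is held upright (crop 243,210) over the plate, with the pin at crop (260,318) in the hole. Lowering.

Request:
jog_arm:
  plan: [0,0.0005,-0.03,0,0,0,0,0.0005,-0.055,0,0,0,0,0.0005,-0.07,0,0,0,0,0.0005,-0.08,0,0,0,0,0.0005,-0.086,0,0,0,0,0.0005,-0.089,0,0,0,0,0.0005,-0.0905,0,0,0,0,0.0005,-0.0915,0,0,0,0,0.0005,-0.0915,0,0,0,0,0.0005,-0.0915,0,0,0]

```text
clock: 13.25
eef_pos: [626.8, 107.7, 40.8]
eef_rot: [3.141, 0.001, 2.811]
wrist_force: [0.4, 0.2, -3.5]
finger_gap: 42.7
finger_force: 30.0
```

Request:
jog_arm:
  plan: [0,0,-0.0005,0,0,0,0,0,-0.001,0,0,0,0,0,-0.0015,0,0,0,0,0,-0.0015,0,0,0]

```text
clock: 13.65
eef_pos: [626.7, 107.6, 39.3]
eef_rot: [3.142, 0.0, 2.811]
wrist_force: [-2.1, -0.9, 2.0]
finger_gap: 42.6
finger_force: 30.0
```

Request:
jog_arm:
  plan: [0,0,0,0,0,0,0,0,0,0,0,0,0,0,0,0,0,0,0,0,0,0,0,0,0,0,0,0,0,0,0,0,0.02,0,0,0,0,0,0.05,0,0,0,0,0,0.09,0,0,0,0,0,0.1,0,0,0,0,-0.04,0.1,0,0,0,0,-0.08,0.1,0,0,0,0,-0.12,0.1,0,0,0,0,-0.16,0.1,0,0,0,0,-0.195,0.1,0,0,0,0,-0.212,0.1,0,0,0,0,-0.212,0.1,0,0,0,0,-0.212,0.1,0,0,0,0,-0.212,0.1,0,0,0]
  claw: 0.08

```text
clock: 15.45
eef_pos: [626.7, -102.9, 138.8]
eef_rot: [3.141, -0.0, 2.812]
wrist_force: [0.6, -0.4, 0.1]
finger_gap: 80.0
finger_force: 0.0
```

Run:
```python
from h import *
p,d=save('top','t4')
print(manip.read_state()['eef_pos'])
C=cloud('top',d)
m=(C[...,2]>64)&(C[...,2]<80);m[:, :260]=0;m[:,310:]=0;m[:150]=0;m[195:]=0
print('tube top',C[m].mean(0),m.sum())
```

```text
[ 626.75681128 -102.89074828  138.905182  ]
tube top [626.05753407 107.52051348  71.69569931] 114
```

Request:
jog_arm:
  plan: [0,-0.001,-0.03,0,0,0,0,-0.001,-0.06,0,0,0,0,-0.001,-0.09,0,0,0,0,-0.001,-0.115,0,0,0,0,-0.001,-0.13,0,0,0,0,-0.001,-0.135,0,0,0,0,-0.001,-0.135,0,0,0,0,-0.001,-0.135,0,0,0]

```text
clock: 16.3
eef_pos: [627.3, -105.3, 5.3]
eef_rot: [3.141, 0.002, 2.811]
wrist_force: [0.5, -0.6, -0.1]
finger_gap: 80.1
finger_force: 0.0
```

Request:
jog_arm:
  plan: [0,0,0,0,0,0,0,0,0,0,0,0,0,0,0,0,0,0,0,0,0,0,0,0,0,0,0,0,0,0,0,0,0,0,0,0,0,0,0,0,0,0,0,0,0,0,0,0]
  claw: 0.05

```text
clock: 17.1
eef_pos: [626.8, -105.4, 4.4]
eef_rot: [3.142, 0.001, 2.811]
wrist_force: [-2.2, 1.5, 5.0]
finger_gap: 56.9
finger_force: 30.0
```

Request:
jog_arm:
  plan: [0,0,0.02,0,0,0,0,0,0.06,0,0,0,0,0,0.1,0,0,0,0,0.02,0.12,0,0,0,0,0.055,0.12,0,0,0,0,0.095,0.12,0,0,0,0,0.135,0.12,0,0,0,0,0.17,0.12,0,0,0,0,0.2,0.12,0,0,0,0,0.2125,0.12,0,0,0,0,0.2125,0.12,0,0,0,0,0.2125,0.12,0,0,0,0,0.2125,0.12,0,0,0]

```text
clock: 18.4
eef_pos: [626.7, 105.7, 123.8]
eef_rot: [-3.141, -0.0, 2.809]
wrist_force: [-0.4, -0.2, -1.7]
finger_gap: 57.0
finger_force: 30.0
```

Run:
```python
from h import *
p,d=save('side','s5'); cv2.imwrite('pics/s5c.png',cv2.resize(p[120:280,200:400],None,fx=3,fy=3)[...,::-1])
print(manip.read_state()['eef_pos'])
```

```text
[626.75465338 105.78945596 123.90017918]
```

View pics/s5c.png

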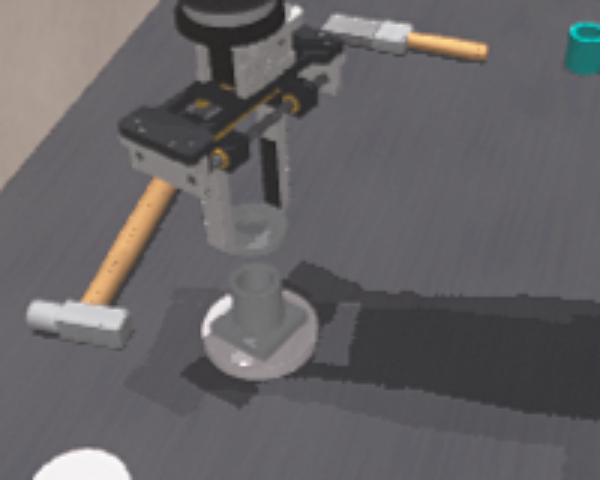

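The round plate is held level (crop 250,230) above the standing tube (257,295). Lowering.

Request:
jog_arm:
  plan: [0,0.0005,-0.02,0,0,0,0,0.0005,-0.033,0,0,0,0,0.0005,-0.041,0,0,0,0,0.0005,-0.0445,0,0,0,0,0.0005,-0.046,0,0,0,0,0.0005,-0.0465,0,0,0,0,0.0005,-0.0465,0,0,0,0,0.0005,-0.0465,0,0,0]

```text
clock: 19.25
eef_pos: [626.8, 107.7, 77.9]
eef_rot: [3.141, 0.001, 2.811]
wrist_force: [-0.3, -0.4, -2.2]
finger_gap: 56.5
finger_force: 30.0
```

Request:
jog_arm:
  plan: [0,0,-0.0003,0,0,0,0,0,-0.0006,0,0,0,0,0,-0.001,0,0,0,0,0,-0.001,0,0,0]

```text
clock: 19.65
eef_pos: [626.7, 107.7, 76.4]
eef_rot: [3.142, 0.0, 2.811]
wrist_force: [0.0, -0.7, -1.7]
finger_gap: 56.7
finger_force: 30.0
```

Request:
jog_arm:
  plan: [0,0,-0.0003,0,0,0,0,0,-0.0006,0,0,0,0,0,-0.0006,0,0,0]

```text
clock: 19.95
eef_pos: [626.7, 107.7, 76.3]
eef_rot: [3.141, 0.0, 2.811]
wrist_force: [-2.5, -0.2, 5.1]
finger_gap: 56.6
finger_force: 30.0
```

Request:
jog_arm:
  plan: [0,0,0,0,0,0,0,0,0,0,0,0,0,0,0,0,0,0,0,0,0,0,0,0,0,0,0,0,0,0,0,0,0.02,0,0,0,0,0,0.05,0,0,0,0,0,0.08,0,0,0,-0.035,0.036,0.08,0,0,0,-0.07,0.072,0.08,0,0,0,-0.105,0.108,0.08,0,0,0,-0.14,0.144,0.08,0,0,0,-0.17,0.177,0.08,0,0,0,-0.1925,0.2005,0.08,0,0,0,-0.1925,0.2005,0.08,0,0,0,-0.1925,0.2005,0.08,0,0,0,-0.1925,0.2005,0.08,0,0,0,-0.1925,0.2005,0.08,0,0,0]
  claw: 0.075

```text
clock: 21.75
eef_pos: [434.9, 307.4, 155.8]
eef_rot: [-3.141, 0.0, 2.809]
wrist_force: [-0.3, 0.4, -0.3]
finger_gap: 75.2
finger_force: 0.0
```

Run:
```python
from h import *
p,d=save('top','t6')
print(manip.read_state()['eef_pos'])
C=cloud('top',d)
m=(C[...,2]>76)&(C[...,2]<88);m[:, :260]=0;m[:,310:]=0;m[:150]=0;m[195:]=0
print('round top',C[m].mean(0),m.sum())
```

```text
[434.79344283 307.4319571  155.75387119]
round top [625.28022829 107.62299584  81.94901851] 290
```

Request:
jog_arm:
  plan: [0,0,-0.035,0,0,0,0,0,-0.07,0,0,0,0,0,-0.1,0,0,0,0,0,-0.125,0,0,0,0,0,-0.142,0,0,0,0,0,-0.149,0,0,0,0,0,-0.151,0,0,0,0,0,-0.151,0,0,0,0,0,-0.151,0,0,0]
  claw: 0.065

```text
clock: 22.7
eef_pos: [434.7, 308.4, 5.8]
eef_rot: [3.14, 0.001, 2.811]
wrist_force: [0.7, -1.2, -0.1]
finger_gap: 64.9
finger_force: 0.0
```

Request:
jog_arm:
  plan: [0,0,0,0,0,0,0,0,0,0,0,0,0,0,0,0,0,0,0,0,0,0,0,0,0,0,0,0,0,0,0,0,0,0,0,0,0,0,0,0,0,0,0,0,0,0,0,0]
  claw: 0.028
  force: 20

```text
clock: 23.5
eef_pos: [434.2, 308.2, 5.0]
eef_rot: [3.141, 0.0, 2.811]
wrist_force: [-0.5, -0.1, 3.0]
finger_gap: 35.8
finger_force: 20.0
```

Request:
jog_arm:
  plan: [0,0,0.02,0,0,0,0,0,0.06,0,0,0,0,0,0.1,0,0,0,0,0,0.14,0,0,0,0.025,-0.026,0.14,0,0,0,0.055,-0.057,0.14,0,0,0,0.085,-0.089,0.14,0,0,0,0.115,-0.12,0.14,0,0,0,0.145,-0.151,0.14,0,0,0,0.17,-0.177,0.14,0,0,0,0.187,-0.195,0.14,0,0,0,0.192,-0.2005,0.14,0,0,0,0.192,-0.2005,0.14,0,0,0,0.192,-0.2005,0.14,0,0,0,0.192,-0.2005,0.14,0,0,0]

```text
clock: 25.0
eef_pos: [625.6, 108.8, 145.0]
eef_rot: [3.141, -0.0, 2.812]
wrist_force: [-0.2, -0.7, -0.9]
finger_gap: 36.1
finger_force: 20.0
```

Run:
```python
from h import *
p,d=save('side','s7'); cv2.imwrite('pics/s7c.png',cv2.resize(p[120:280,200:400],None,fx=3,fy=3)[...,::-1])
print(manip.read_state()['eef_pos'])
```

```text
[625.63500161 108.65977164 145.06649104]
```

View pics/s7c.png

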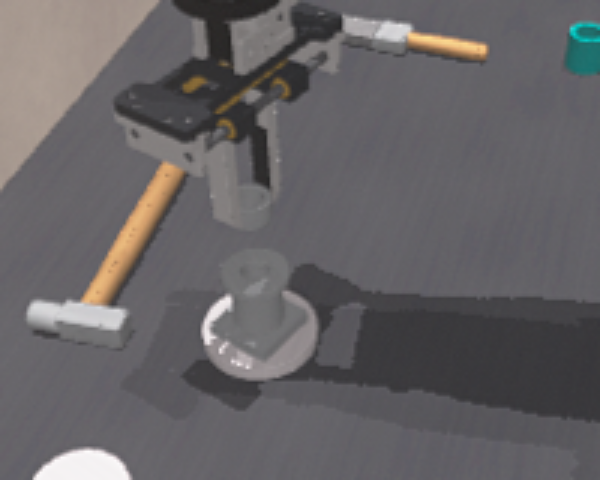

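The collar is held upright (crop 245,205) above the round plate on its tube (255,270). Lowering.

Request:
jog_arm:
  plan: [0,0,-0.025,0,0,0,0,0,-0.04,0,0,0,0,0,-0.05,0,0,0,0,0,-0.054,0,0,0,0,0,-0.056,0,0,0,0,0,-0.057,0,0,0,0,0,-0.057,0,0,0,0,0,-0.057,0,0,0]

```text
clock: 25.85
eef_pos: [626.4, 107.7, 88.4]
eef_rot: [3.141, 0.001, 2.811]
wrist_force: [-0.2, 0.1, 0.2]
finger_gap: 36.4
finger_force: 20.0
```

Request:
jog_arm:
  plan: [0,0,-0.0003,0,0,0,0,0,-0.0006,0,0,0,0,0,-0.001,0,0,0,0,0,-0.001,0,0,0]

```text
clock: 26.25
eef_pos: [626.2, 107.7, 87.0]
eef_rot: [3.141, 0.0, 2.811]
wrist_force: [-0.8, 0.2, 0.8]
finger_gap: 36.0
finger_force: 20.0
```

Request:
jog_arm:
  plan: [0,0,-0.0003,0,0,0,0,0,-0.0005,0,0,0,0,0,-0.0005,0,0,0]

```text
clock: 26.55
eef_pos: [626.3, 107.7, 86.9]
eef_rot: [3.141, 0.001, 2.811]
wrist_force: [-1.8, -0.2, 4.6]
finger_gap: 35.8
finger_force: 20.0
```

Contact. Release, rise, and clear the view.

Request:
jog_arm:
  plan: [0,0,0,0,0,0,0,0,0,0,0,0,0,0,0,0,0,0,0,0,0,0,0,0,0,0,0,0,0,0,0,0,0.015,0,0,0,0,0,0.04,0,0,0,0,0,0.08,0,0,0,0,0,0.1,0,0,0,-0.035,-0.03,0.1,0,0,0,-0.07,-0.06,0.1,0,0,0,-0.105,-0.09,0.1,0,0,0,-0.14,-0.12,0.1,0,0,0,-0.175,-0.15,0.1,0,0,0,-0.19,-0.16,0.1,0,0,0,-0.19,-0.16,0.1,0,0,0,-0.19,-0.16,0.1,0,0,0,-0.19,-0.16,0.1,0,0,0]
  claw: 0.06

```text
clock: 28.35
eef_pos: [437.0, -51.8, 186.7]
eef_rot: [3.141, 0.001, 2.812]
wrist_force: [0.9, -0.2, -1.0]
finger_gap: 59.9
finger_force: 0.0
```

Run:
```python
from h import *
p,d=save('top','t8'); C=cloud('top',d)
for lo,hi in((96,108),(76,88),(20,34)):
    m=(C[...,2]>lo)&(C[...,2]<hi);m[:, :262]=0;m[:,306:]=0;m[:148]=0;m[192:]=0
    print(C[m].mean(0),m.sum())
p,d=save('side','s8'); cv2.imwrite('pics/s8c.png',cv2.resize(p[120:280,200:400],None,fx=3,fy=3)[...,::-1])
```

```text
[625.174426   106.44973726 101.20037855] 80
[624.45568572 106.71875932  82.36328204] 209
[617.09388958 102.39209723  26.00497872] 151
```

View pics/s8c.png

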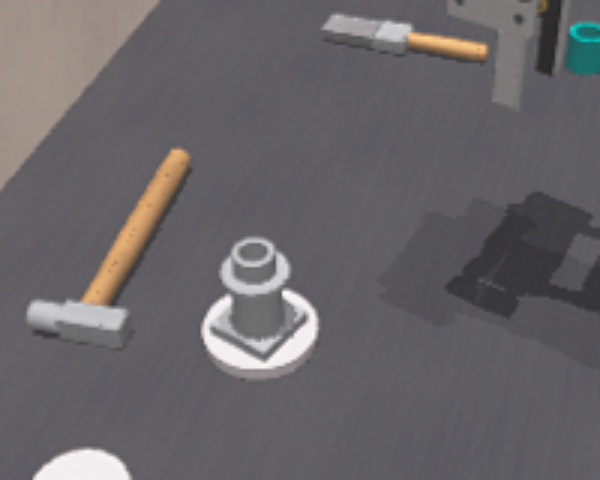

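The stack is complete and centred: collar (crop 253,255), round plate (256,268), tube, then square plate on the disc. Heights read 101 and 82 mm, and the bystanders haven't moved. Handing in.

```bash
python3 -c "
from cell import manip
print(manip.sign_off())"
```

```text
the job is handed in; nothing more can be done
None
```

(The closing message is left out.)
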